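Oblique UV check of a well plate

ROBOT

A 6-joint arm with a two-finger parallel gripper is mounted at the origin on the work surface. World frame = base frame: x ahead of the robot, y to its left, z up, the work surface at z = 0. Lengths are in mm, angles in rad, forces in N, time in s.
With the tool pointing down it reaches from about 400 to 925 mm from the base axis. Payload 12.5 kg.
Tool frame: the origin (TCP) lies between the finger pads; the fingertips stand 14 mm ahead of it and the grasp point (between the pads) lies 5 mm behind it; x points along the fingers, y is the direction in which the jaws open and shut, and the axes are right-handed (so a half turn about x gives the same grasp; the last joint's range is limited). The gripper opens to 95 mm and grips with 3 to 60 N. Pads are 20 mm wide; open, the fingers measure 119 mm over their backs; the gripper's body (75 mm by 180 mm) begins 59 mm behind the grasp point.
Start: joints at [1.198, 0.491, 1.559, -0, 1.092, -0.106], TCP at [164.761, 602.909, 228.661] pointing down, gripper open.
Joint ranges: [-3.1, 3.1], [-0.84, 2.19], [0.05, 2.79], [-1.13, 4.28], [0.06, 2.93], [-2.69, 2.69]. Speed limits (rad/s): [2.22, 2.22, 2.79, 3.14, 3.14, 3.14].

INTERFACE

Orientations are given as [roll, pitch, yaw] about the fixed x, y, z axes, in that order (R = Rz(yaw) Ry(pitch) Rx(roll)).
In Python, from cell import env, cams gives the robot as it stands.
- The arm moves only by the tool carry_out, never from a script. Its arguments are lists of equal length, an entry for each row: "grip": the closure, from -1 (fully open) to 1 (shut); "linear": the shift along the tool's x, y, z scaled (see below), a list of three; "turn": the turn about the tool's x scaled (see below). In form: {"grip": [grip, ...], "linear": [[tx, ty, tz], ...], "turn": [turn, ...]}. A call has 1 to 5 rows; each row shifts and turns the commanded pose from where the row before left it, along the tool's axes as they then stand; what a row does not reach is not made up. The controller multiplies each number of a shift by 0.5 m and each number of a turn by 180 degrees. A row lasts 1/10 s, in which the tool goes at most 50 mm and 8.59 degrees, less where a joint would pass 70% of its speed; a pose out of reach is approached as far as the arm can. A call with a number of a shift or a turn outside -1 to 1 is refused whole. A call with a gripper value outside its range is refused whole. The fingers move at their own pace and stop on an object; the grip force is fixed at half the most. Time passes only in rows, so rows that do not move let the fingers close. It gives the time, the measured TCP pose, the force and the opening at its end, in the units of the state.
- env.state(): the state, without advancing time (a new reading comes with each control period).
- cams.read_camera(name): name is "scene" or "top"; returns the picture (384x512x3 uint8, blue, green, red); there is no depth.
- cams.camera_info(name): a dict with "fx", "fy", "cx", "cy" (pixels), "dist" ([k1, k2, p1, p2, k3] as OpenCV has them; the pictures are not rectified), "view" (4x4, takes a point from world to camera coordinates). Camera axes: x right, y down, z forward; pixel columns grow to the right and rows downward; lengths in mm; the calibration is good to about 2 mm. A picture is of the moment at which its call begins. camera_info takes no time and is no camera call.
- env.job_done(): hands the job in, once; it reports no verdict.
The state is a dict: "t": time; "joints": joint angles; "qvel": joint speeds; "tau": joint torques, N m; "eef_pos": TCP position; "tcp_rot": TCP orientation; "ft_force": force on the tool from outside, world axes, zero at the start; "moment": the same for the moment, N m; "opening": opening from 0.0 (shut) to 1.0 (fully open).
Only numpy, scipy, OpenCV 4.12 (cv2) and the standard library are available. Lean on these libraries where they do the work, as an engineer would, in place of code of your own. Each camera call takes 0.05 s, during which the arm holds its last target. There are 200 camera calls.

TASK

Make the dark-light check of the well plate. First switch off the bench light by throwing the toggle lever on its grey switch box right over to the other side, while the lamp still stands in its holder; then draw the UV hand lamp (the tallest of the three things standing in the white holder block) up out of its well, lean it over about 45 degrees and hold it raised with its lens end pointing at the middle of the well plate from about 10 cm away. Finish while holding the lamp still like that, touching neither the plate nor the holder with it, and leave the plate and everything else where it stands.

Things in the scene. Friction and masses are not known exactly. Their poses are not given: they have to be found in the camera images.
- toggle_pivot (a point): the toggle's hinge line, on the middle of the top of the grey switch box (80 x 80 x 45 mm, fixed to the table); 46 mm above the table. Its z is up, its y is the hinge axis; its x points to the side to which the lever must be thrown (at the start the lever leans to -x)
- toggle_knob (a point): centre of the steel ball (24 mm diameter) on the end of the toggle lever, 60 mm from the pivot; it moves with the lever. The lever is a 10 mm steel rod
- toggle (a joint): angle of the toggle lever, rad: 0 = leaning 0.55 rad to the pivot's -x (bench light on), 0.55 = upright, 1.1 = leaning 0.55 rad to the pivot's +x (off). It is light to push (under 2 N) and, once past upright, drops to its end stop on its own. The ball's centre stands 97 mm above the table at both ends, 106 mm when upright
- holder: white holder block fixed to the table, 70 x 180 x 50 mm (its x, y, z), origin under its centre. Three round wells in a row along its y, at y = -58, 0 and +58 mm, 25 mm wide and 42 mm deep (well floor 8 mm above the table)
- lamp_grip (a point): UV hand lamp: an aluminium rod-like torch, round, 22 mm diameter, 140 mm long, about 90 g, standing lens down in one of the three wells (any one) of the holder. This point lies on its axis, 105 mm above the lens end and 35 mm below its top: grip it about here, leaving the tail clear of the hand. z runs along the axis from lens to tail (up while it stands). It turns freely in its well
- lamp_lens (a point): centre of the lamp's lens (lower) end, on its axis; same axes as lamp_grip; light leaves along -z
- lamp: the UV hand lamp as a whole; origin at the lens end, z along its axis from lens to tail
- plate_mid (a point): middle of the top face of the well plate: white, 127 x 85 mm (its x, y), 14.5 mm thick, loose, lying flat on the table with 6 x 4 grey wells; z up
- plate: the well plate; origin under its centre
- switch_box: the grey switch box; origin under its centre
- vial: capped glass vial, 22 mm across, 90 mm tall, standing in another well of the holder; origin at its foot
- pestle: white ceramic pestle with a ball top, foot 22 mm across, 106 mm tall, standing in another well of the holder; origin at its foot
- dropper: small closed bottle, 44 mm across, 110 mm tall, on the table; origin under its centre; leave alone
- jar: closed jar, 60 mm across, 60 mm tall, on the table; origin under its centre; leave alone
- dish: clear lidded dish, 63 mm across, 24 mm tall, on the table; origin under its centre; leave alone
- tipbox: white box of pipette tips, 120 x 85 x 54 mm (its x, y, z), on the table; origin under its centre; leave alone
- forceps: steel forceps lying flat, 120 mm long along its x, 12 mm wide, 6 mm high; origin under its middle; leave alone
Things that resemble listed ones, but are neither listed nor needed, are in the scene too. Of the things shaped like the plate, the white one is meant.

How it is judged:
By the outcome, as a careful person would: the job done as asked, in the order asked, and still so for the second after the job is handed in, while the arm keeps its last pose, push and grip.
It also fails if it takes over 54 s, if anything falls off the work surface, if the arm or the gripper's body presses on something with over 40 N, if the wrist force passes 120 N, or if a joint passes its speed limit or range.

## Working session

There is one attempt and no reset: what is moved stays moved. The work goes in short steps, Python scripts to look and compute and a tool call to move; the robot and the scene stay as the last step left them, time stands still between calls to the robot, and variables do not carry over. Pictures are saved under pics/ and viewed, about 8 in all and at most 12, crops included, and the job is handed in when it is done.

Besides the shell and the picture viewer there is one more tool, called after ">>>" as name(argument=value, ...), one argument or row to a line, values as JSON. carry_out: Moves the arm, as the interface text tells. Shifts and turns lie within -1 to 1; 1 stands for 0.5 m of shift or 180 degrees of turn. Its arguments: {"type":"object","properties":{"grip":{"type":"array"},"linear":{"type":"array"},"turn":{"type":"array"}},"required":["grip","linear","turn"]}

```bash
ls; mkdir -p pics; python3 - <<'E'
from cell import env,cams
import cv2,numpy as np
s=env.state();print({k:np.round(v,3).tolist() for k,v in s.items()})
for n in("scene","top"):
    cv2.imwrite(f"pics/{n}0.png",cams.read_camera(n));i=cams.camera_info(n)
    V=np.array(i["view"]);print(n,i["fx"],i["fy"],i["cx"],i["cy"],i["dist"]);print(V.round(3).tolist(),(-V[:3,:3].T@V[:3,3]).round())
E
```

```text
pics
{'t': 0.0, 'joints': [1.198, 0.492, 1.559, 0.0, 1.092, -0.106], 'qvel': [0.001, 0.0, -0.001, 0.0, -0.002, 0.002], 'tau': [-0.001, -61.266, -25.819, 0.069, 0.048, -0.0], 'eef_pos': [164.665, 602.686, 228.031], 'tcp_rot': [-1.682, 1.57, -1.949], 'ft_force': [0.416, 0.084, -0.05], 'moment': [-0.003, -0.007, 0.009], 'opening': 0.999}
scene 479.0261601336954 479.0261601336954 260.1738233987488 191.71699119421763 [-0.00519301  0.          0.          0.          0.        ]
[[-0.069, 0.998, 0.015, 137.697], [0.753, 0.062, -0.655, -354.807], [-0.654, -0.034, -0.756, 1675.056], [0.0, 0.0, 0.0, 1.0]] [1372.  -59. 1032.]
top 413.3591765824416 413.3591765824416 255.36598644822993 196.79482385360566 [-0.0778613  0.         0.         0.         0.       ]
[[-0.017, -1.0, -0.002, -72.216], [-0.992, 0.017, -0.127, 584.265], [0.127, -0.0, -0.992, 1165.491], [0.0, 0.0, 0.0, 1.0]] [ 430.  -82. 1230.]
```

View pics/scene0.png

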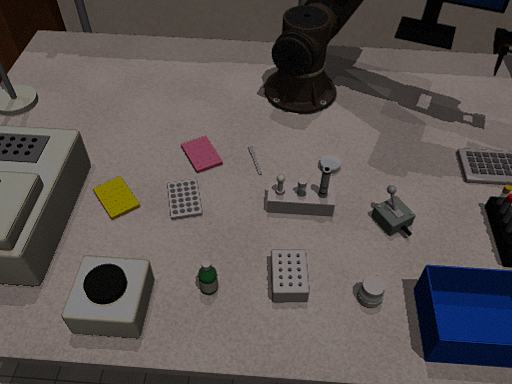

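View pics/top0.png

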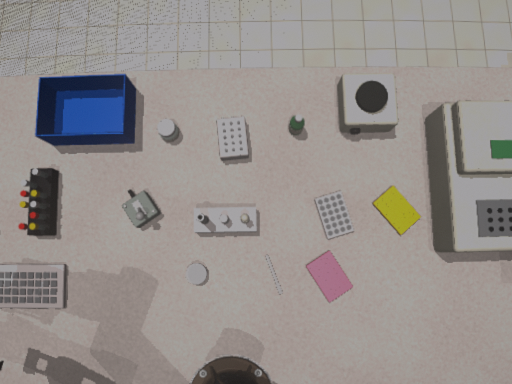

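Scene view: the white holder is at (300,200), with the dark, tallest item at (325,180) as the lamp; the pestle at (280,185) and vial at (302,188) are the other two candidates. The grey switch is at (393,213). For the plate, white is at (184,198), with yellow (116,196) and pink (201,153) as decoys and the tipbox at (290,275). In the top view: lamp (203,218), switch (141,209), plate (334,214). One close crop to check.

```bash
python3 - <<'E'
import cv2,numpy as np
a=cv2.imread("pics/scene0.png");b=cv2.imread("pics/top0.png")
r=lambda im,x,y,w,h,s:cv2.resize(im[y:y+h,x:x+w],None,fx=s,fy=s,interpolation=cv2.INTER_CUBIC)
# scene 256..426 x 150..240 ; top 116..266 x180..240
A=r(a,260,155,160,85,5)
B=r(b,110,180,160,60,5)
cv2.imwrite("pics/crop0.png",cv2.resize(np.vstack([A,B[:175*1+125]]),None,fx=.8,fy=.8))
E
```

```text
(no output)
```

View pics/crop0.png

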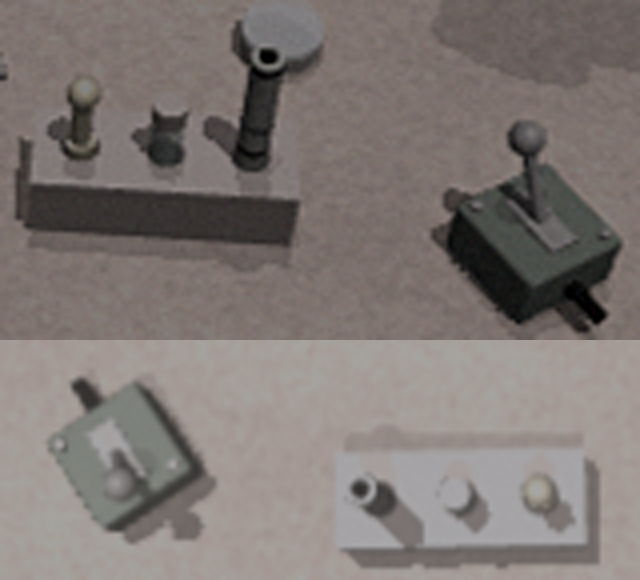

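The crop confirms the choice: the lamp's top is at scene (326.8,169.3) / top (200.8,217.5), and the knob at scene (391.8,189.5) / top (139.8,216). The lever leans towards the robot (-x) along the slot.

```bash
cat > h.py <<'E'
import cv2,numpy as np
from cell import env,cams
def ray(n,p):
    i=cams.camera_info(n);K=np.array([[i["fx"],0,i["cx"]],[0,i["fy"],i["cy"]],[0,0,1]])
    u=cv2.undistortPoints(np.array([[p]],float),K,np.array(i["dist"],float))[0,0]
    V=np.array(i["view"]);R=V[:3,:3];d=R.T@np.r_[u,1];return -R.T@V[:3,3],d/np.linalg.norm(d)
def plane(n,p,z):
    o,d=ray(n,p);return o+d*(z-o[2])/d[2]
def tri(ps,pt):
    (o1,d1),(o2,d2)=ray("scene",ps),ray("top",pt)
    s=np.linalg.lstsq(np.c_[d1,-d2],o2-o1,rcond=None)[0]
    a,b=o1+s[0]*d1,o2+s[1]*d2;return ((a+b)/2).round(1),round(np.linalg.norm(a-b),1)
E
python3 - <<'E'
from h import *
S=lambda u,v:(260+u/4,155+v/4)
T=lambda u,v:(110+u/4,180+(v-340)/4)
print("knob",tri(S(527,138),T(119,484)))
print("lamptop",tri(S(267,57),T(363,490)))
print("pestle top",tri(S(84,92),T(539,491)))
print("lamp at holder top",plane("scene",S(253,162),50))
for n,q,f in(("scene",[(545,165),(620,240),(525,290),(452,222)],S),("top",[(135,383),(190,455),(108,528),(50,440)],T)):
    c=[plane(n,f(*p),45)[:2].round(1) for p in q];print("box",n,np.array(c).tolist(),np.mean(c,0))
print("slot scene",plane("scene",S(512,203),46),plane("scene",S(560,245),46)); print("slot top",plane("top",T(100,427),46),plane("top",T(142,475),46))
print("holder top corners",[plane("top",T(*p),50)[:2].round(1).tolist() for p in[(338,452),(583,447),(586,544),(341,549)]])
print("holder sc",[plane("scene",S(*p),50)[:2].round(1).tolist() for p in[(30,183),(299,198)]])
for n,c in(("scene",(184,198)),("top",(334,214))):
    im=cv2.imread(f"pics/{n}0.png");x,y=c;w=im[y-30:y+30,x-30:x+30]
    g=cv2.cvtColor(w,cv2.COLOR_BGR2HSV)
    m=((g[...,2]>np.median(g[...,2])+12)|(0>1)).astype(np.uint8)
    m=cv2.morphologyEx(m,cv2.MORPH_CLOSE,np.ones((7,7)))
    k=max(cv2.findContours(m,0,2)[0],key=cv2.contourArea)
    b=cv2.boxPoints(cv2.minAreaRect(k))+[x-30,y-30]
    q=np.array([plane(n,p,14.5)[:2] for p in b]);print("plate",n,b.round(1).tolist(),q.round(1).tolist(),q.mean(0),np.linalg.norm(np.diff(q,axis=0),axis=1))
E
```

```text
knob (array([527.4, 239.9,  96.4]), np.float64(2.2))
lamptop (array([516.5,  64.2, 146.3]), np.float64(3.5))
pestle top (array([517.2, -50.6, 103.7]), np.float64(3.2))
lamp at holder top [522.33978784  67.99279992  50.        ]
box scene [[504.4, 267.1], [566.0, 309.0], [612.4, 241.8], [559.6, 199.5]] [560.6  254.35]
box top [[605.3, 242.7], [552.0, 201.6], [500.0, 260.7], [564.6, 304.6]] [555.475 252.4  ]
slot scene [540.80946101 240.73694637  46.        ] [574.19159484 268.52898403  46.        ]
slot top [573.3429132  267.63379072  46.        ] [537.88786472 236.20523174  46.        ]
holder top corners [[551.9, 93.3], [552.5, -82.8], [483.0, -83.8], [482.3, 91.1]]
holder sc [[553.1, -81.0], [551.4, 98.0]]
plate scene [[168.3, 194.0], [196.4, 189.9], [199.5, 211.8], [171.4, 215.8]] [[521.4, -359.1], [500.3, -283.4], [577.2, -262.8], [597.0, -335.8]] [ 548.95896859 -310.28927398] [78.59555724 79.66129421 75.63691543]Traceback (most recent call last):
  File "<stdin>", line 18, in <module>
ValueError: max() iterable argument is empty
```

```bash
cat >> h.py <<'E'
from scipy.spatial.transform import Rotation as Ro
def R(): return Ro.from_euler("xyz",env.state()["tcp_rot"]).as_matrix()
def go(t,turn=0):
    "tool-axis shift (units of .5 m) to world target after turning by deg about tool x"
    s=env.state();M=R()@Ro.from_euler("x",turn,degrees=True).as_matrix()
    print(np.round(s["eef_pos"],1),"shift after turn",((M.T@(np.array(t)-s["eef_pos"]))/500).round(4),"turn",round(turn/180,4),"F",np.round(s["ft_force"],1),"open",round(s["opening"],3),"t",round(s["t"],2))
E
python3 - <<'E'
from h import *
M=R();print(M.round(3));yw=np.degrees(np.arctan2(M[1,1],M[0,1]));print("y azimuth",yw)
for az in(38,128,-52,-142):
    t=-((az-yw+180)%360-180); M2=M@Ro.from_euler("x",t,degrees=True).as_matrix();print(az,t,M2[:,1].round(2)); go((498.5,213,228),t)
im=cv2.imread("pics/top0.png");x,y=334,214;w=im[y-32:y+32,x-32:x+32]
g=cv2.cvtColor(w,cv2.COLOR_BGR2HSV);bg=w[:,:8].reshape(-1,3).mean(0);print(bg,w[32,32])
h=cv2.cvtColor(cv2.imread("pics/scene0.png"),cv2.COLOR_BGR2RGB)
cv2.imwrite("pics/plate0.png",np.hstack([cv2.resize(w,(390,390),interpolation=2),cv2.resize(cv2.imread("pics/scene0.png")[198-32:198+32,184-32:184+32],(390,390),interpolation=2)]))
E
```

```text
[[-0.     0.264  0.965]
 [-0.001  0.965 -0.264]
 [-1.    -0.001 -0.   ]]
y azimuth 74.71340165942794
38 36.713401659427944 [ 0.79  0.62 -0.  ]
[164.7 602.7 228.1] shift after turn [7.0000e-04 4.6300e-02 1.0252e+00] turn 0.204 F [ 0.2 -0.4 -0.1] open 1.0 t 0.1
128 -53.286598340572056 [-0.62  0.79 -0.  ]
[164.7 602.7 228.1] shift after turn [ 7.0000e-04 -1.0252e+00  4.6300e-02] turn -0.296 F [ 0.2 -0.4 -0.1] open 1.0 t 0.1
-52 126.71340165942794 [ 0.62 -0.79  0.  ]
[164.7 602.7 228.1] shift after turn [ 7.0000e-04  1.0252e+00 -4.6300e-02] turn 0.704 F [ 0.2 -0.4 -0.1] open 1.0 t 0.1
-142 -143.28659834057203 [-0.79 -0.62  0.  ]
[164.7 602.7 228.1] shift after turn [ 7.0000e-04 -4.6300e-02 -1.0252e+00] turn -0.796 F [ 0.2 -0.4 -0.1] open 1.0 t 0.1
[152.4765625  157.59570312 165.21679688] [166 163 165]
```

View pics/plate0.png

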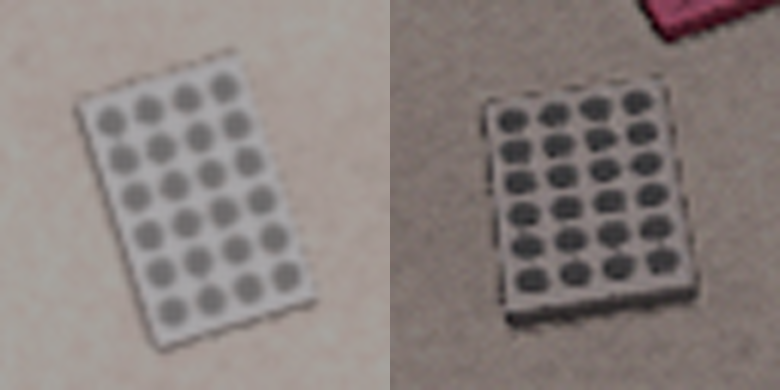

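>>> carry_out(
  grip=[1,1,1,1,1],
  linear=[
    [0,0,0],
    [0,0,0],
    [0,0,0],
    [0,0,0],
    [0,0,0],
  ],
  turn=[0.041,0.041,0.041,0.041,0.04],
)

```text
t: 0.6
eef_pos: [164.7, 602.8, 228.3]
tcp_rot: [-1.01, 1.57, -1.923]
ft_force: [0.1, -0.5, -0.1]
opening: 0.638
```

```bash
python3 - <<'E'
from h import *
print("plate",tri((184.3,197),(334.66,214.7)),plane("top",(334.66,214.7),14.5))
print(R().round(3));go((498.5,213,228))
E
```

```text
plate (array([ 528.4, -314.3,   14.2]), np.float64(2.9)) [ 528.44972937 -315.7399699    14.5       ]
[[-0.     0.791  0.611]
 [-0.001  0.611 -0.791]
 [-1.    -0.001  0.   ]]
[164.7 602.8 228.3] shift after turn [9.000e-04 5.160e-02 1.025e+00] turn 0.0 F [ 0.1 -0.5 -0.1] open 0.638 t 0.6
```

>>> carry_out(
  grip=[1,1,1,1,1],
  linear=[
    [0,0.01,0.09],
    [0,0.01,0.09],
    [0,0.01,0.09],
    [0,0.01,0.09],
    [0,0.01,0.09],
  ],
  turn=[0,0,0,0,0],
)

```text
t: 1.1
eef_pos: [323.8, 439.5, 228.5]
tcp_rot: [-1.447, 1.571, -2.355]
ft_force: [0.6, -0.1, -0.3]
opening: 0.219
```

>>> carry_out(
  grip=[1,1,1,1,1],
  linear=[
    [0,0,0.09],
    [0,0,0.09],
    [0,0,0.09],
    [0,0,0.09],
    [0,0,0.09],
  ],
  turn=[0,0,0,0,0],
)

```text
t: 1.6
eef_pos: [462.3, 262.0, 228.5]
tcp_rot: [-2.248, 1.571, 3.128]
ft_force: [0.6, 1.3, 0.2]
opening: 0.005
```

```bash
python3 - <<'E'
from h import *
go((498.5,213,99))
E
```

```text
[462.3 262.  228.5] shift after turn [ 0.259  -0.0032  0.1219] turn 0.0 F [0.6 1.3 0.2] open 0.005 t 1.6
```

>>> carry_out(
  grip=[1,1,1,1,1],
  linear=[
    [0,-0.003,0.06],
    [0,0,0.062],
    [0.08,0,0],
    [0.08,0,0],
    [0.08,0,0],
  ],
  turn=[0,0,0,0,0],
)

```text
t: 2.1
eef_pos: [497.9, 214.3, 107.4]
tcp_rot: [1.318, 1.57, 0.409]
ft_force: [0.2, 0.7, -0.7]
opening: 0.008
```

```bash
python3 - <<'E'
from h import *
go((498.5,213,99))
a=cams.read_camera("scene")[150:250,320:440];b=cams.read_camera("top")[170:250,100:196]
cv2.imwrite("pics/pre.png",np.hstack([cv2.resize(a,(400,333),interpolation=2),cv2.resize(b,(400,333),interpolation=2)]))
E
```

```text
[497.9 214.3 107.4] shift after turn [ 0.0167 -0.0005  0.0028] turn 0.0 F [ 0.2  0.7 -0.7] open 0.008 t 2.1
```

View pics/pre.png

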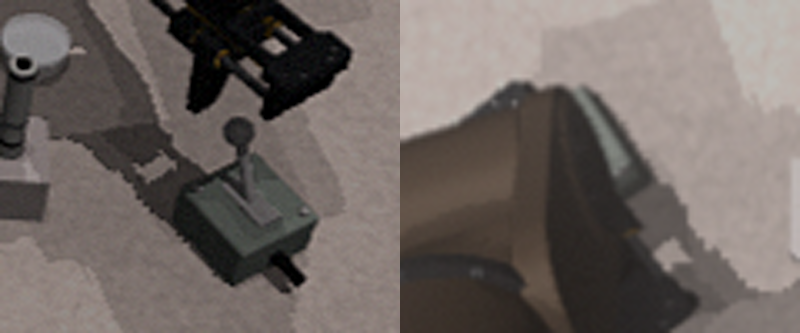

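The closed fingertips are at about scene (381,181), behind the knob at (391,190) and in line with the slot. Pushing along tool y.

>>> carry_out(
  grip=[1,1,1,1,1],
  linear=[
    [0.016,0,0],
    [0,0.02,0],
    [0,0.02,0],
    [0,0.02,0],
    [0,0.02,0],
  ],
  turn=[0,0,0,0,0],
)

```text
t: 2.7
eef_pos: [530.5, 240.2, 101.6]
tcp_rot: [1.256, 1.569, 0.349]
ft_force: [0.3, -0.1, 0.5]
opening: 0.006
```

>>> carry_out(
  grip=[1,1,1,1,1],
  linear=[
    [0,0.02,0],
    [0,0.02,0],
    [0,0.02,0],
    [0,0.01,0],
    [0,0,0],
  ],
  turn=[0,0,0,0,0],
)

```text
t: 3.2
eef_pos: [557.3, 261.2, 100.4]
tcp_rot: [1.922, 1.571, 1.015]
ft_force: [0.3, -0.2, -0.3]
opening: 0.003
```

```bash
python3 - <<'E'
from h import *
go((498.5,213,99))
a=cams.read_camera("scene")[150:250,320:440]
cv2.imwrite("pics/post.png",cv2.resize(a,(400,333),interpolation=2))
E
```

```text
[557.3 261.2 100.4] shift after turn [ 0.0029 -0.1521  0.0035] turn 0.0 F [ 0.3 -0.2 -0.3] open 0.003 t 3.2
```

View pics/post.png

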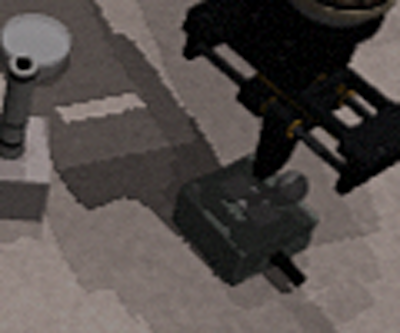

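>>> carry_out(
  grip=[1,1,1,1,-0.2],
  linear=[
    [0,-0.04,0],
    [-0.09,-0.02,0],
    [-0.09,0,0],
    [-0.07,0,0],
    [0,0,0],
  ],
  turn=[0,0,0,0,0.042],
)

```text
t: 3.75
eef_pos: [534.4, 242.6, 230.7]
tcp_rot: [1.364, 1.563, 0.323]
ft_force: [-0.2, 0.4, -1.6]
opening: 0.044
```

>>> carry_out(
  grip=[-0.2,-0.2,-0.2,-0.2,-0.2],
  linear=[
    [0,0,0],
    [0,0,0],
    [0,0,0],
    [0,0,0],
    [0,0,0],
  ],
  turn=[0.042,0.042,0.042,0.042,0],
)

```text
t: 4.25
eef_pos: [533.0, 242.1, 225.6]
tcp_rot: [-1.457, 1.571, -3.027]
ft_force: [-0.9, 0.2, 0.3]
opening: 0.456
```

```bash
python3 - <<'E'
from h import *
go((517,64,226));print(R().round(3))
E
```

```text
[533.  242.1 225.6] shift after turn [-0.0007 -0.0324  0.3562] turn 0.0 F [-0.9  0.2  0.3] open 0.456 t 4.25
[[-0.     1.     0.001]
 [-0.     0.001 -1.   ]
 [-1.    -0.     0.   ]]
```

>>> carry_out(
  grip=[-0.2,-0.2,-0.2,-0.2,-0.2],
  linear=[
    [0,-0.008,0.072],
    [0,-0.008,0.071],
    [0,-0.008,0.071],
    [0,-0.008,0.071],
    [0,0,0.071],
  ],
  turn=[0,0,0,0,0],
)

```text
t: 4.75
eef_pos: [517.1, 63.0, 225.7]
tcp_rot: [-2.187, 1.571, 2.534]
ft_force: [0.8, -0.1, 0.6]
opening: 0.598
```

```bash
python3 - <<'E'
from h import *
go((517,64,150))
a=cams.read_camera("scene")
b=cams.read_camera("top")
cv2.imwrite("pics/over.png",np.hstack([cv2.resize(a[140:260,250:430],(480,320),interpolation=2),cv2.resize(b[160:250,110:200],(320,320),interpolation=2)]))
E
```

```text
[517.1  63.  225.7] shift after turn [ 1.515e-01 -1.000e-04 -2.000e-03] turn 0.0 F [ 0.8 -0.1  0.6] open 0.598 t 4.75
```

View pics/over.png

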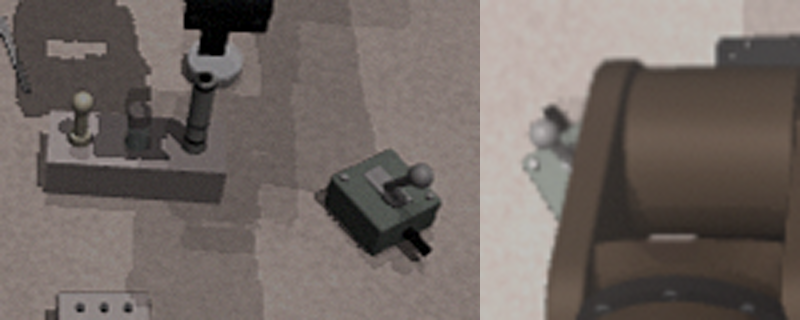

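The toggle has been thrown: the ball is now at scene (408,206), on the far side of the box from where it started. The lamp's tail at scene (327,169) is under the fingers. Descending and gripping.

>>> carry_out(
  grip=[-0.2,-0.2,-0.2,-0.2,-0.2],
  linear=[
    [0.05,0,-0.002],
    [0.06,0,0],
    [0.06,0,0],
    [0.065,0,0],
    [0,0,0],
  ],
  turn=[0,0,0,0,0],
)

```text
t: 5.35
eef_pos: [516.1, 65.7, 105.2]
tcp_rot: [-1.598, 1.565, 3.121]
ft_force: [-0.5, -0.0, 0.8]
opening: 0.601
```

>>> carry_out(
  grip=[1,1,1,1,1],
  linear=[
    [0,0,0],
    [0,0,0],
    [0,0,0],
    [0,0,0],
    [0,0,0],
  ],
  turn=[0,0,0,0,0],
)

```text
t: 5.85
eef_pos: [518.1, 65.4, 108.8]
tcp_rot: [1.642, 1.57, 0.075]
ft_force: [0.6, 0.7, 0.4]
opening: 0.236
```

```bash
python3 - <<'E'
from h import *
print("knob",tri((407.9,205.6),(127.7,196.8)))
go((517,64,138))
E
```

```text
knob (array([581.2, 274. ,  99.1]), np.float64(2.2))
[518.1  65.4 108.8] shift after turn [-0.0584 -0.0021  0.0027] turn 0.0 F [0.6 0.7 0.4] open 0.236 t 5.85
```

>>> carry_out(
  grip=[1,1,1,1,1],
  linear=[
    [-0.02,0,0],
    [-0.03,0,0],
    [-0.018,0,0],
    [0,0,0],
    [0,0,0],
  ],
  turn=[0,0,0,0,0],
)

```text
t: 6.35
eef_pos: [517.8, 65.3, 142.2]
tcp_rot: [1.77, 1.57, 0.202]
ft_force: [-0.3, -0.1, -1.7]
opening: 0.225
```

>>> carry_out(
  grip=[1,1,1,1,1],
  linear=[
    [0,0,-0.01],
    [0,0,-0.01],
    [0,0,-0.01],
    [0,0,-0.004],
    [0,0,0],
  ],
  turn=[0,0,0,0,0],
)

```text
t: 6.85
eef_pos: [517.6, 82.5, 141.7]
tcp_rot: [-1.212, 1.57, -2.779]
ft_force: [-1.0, -4.1, 0.0]
opening: 0.231
```

```bash
python3 - <<'E'
from h import *
go((517,82,142))
a=cams.read_camera("scene")
cv2.imwrite("pics/tilt1.png",cv2.resize(a[130:230,250:400],(600,400),interpolation=2))
E
```

```text
[517.6  82.5 141.7] shift after turn [-0.0005 -0.0011  0.0009] turn 0.0 F [-1.  -4.1  0. ] open 0.231 t 6.85
```

View pics/tilt1.png

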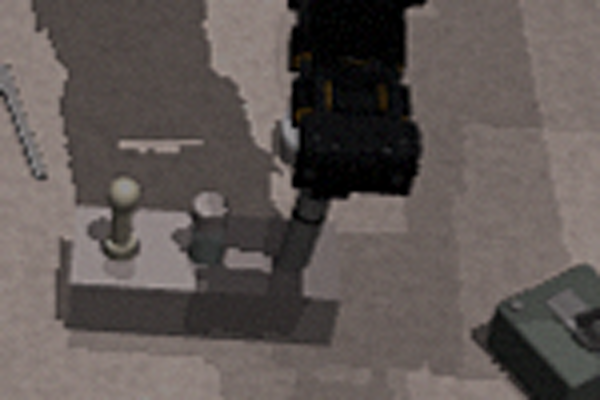

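The lamp pivots in the grip, tilted about 10° (visible at crop (310,230)), with only 4 N on the wrist. Continuing the arc.

>>> carry_out(
  grip=[1,1,1,1,1],
  linear=[
    [0.001,0,-0.017],
    [0.003,0,-0.017],
    [0.005,0,-0.016],
    [0.006,0,-0.016],
    [0,0,0],
  ],
  turn=[0,0,0,0,0],
)

```text
t: 7.4
eef_pos: [517.6, 116.3, 134.1]
tcp_rot: [-2.341, 1.57, 2.376]
ft_force: [-0.4, -0.8, -1.5]
opening: 0.226
```

>>> carry_out(
  grip=[1,1,1,1,1],
  linear=[
    [0.008,0,-0.015],
    [0.008,0,-0.015],
    [0.008,0,-0.01],
    [0.006,0,-0.009],
    [0,0,0],
  ],
  turn=[0,0,0,0,0],
)

```text
t: 7.9
eef_pos: [518.0, 141.1, 119.6]
tcp_rot: [2.287, 1.569, 0.72]
ft_force: [-1.9, 3.0, 6.3]
opening: 0.223
```

```bash
python3 - <<'E'
from h import *
go((517,140,120))
a=cams.read_camera("scene")
cv2.imwrite("pics/tilt2.png",cv2.resize(a[130:230,250:400],(600,400),interpolation=2))
E
```

```text
[518.  141.1 119.6] shift after turn [-0.0007 -0.002   0.0022] turn 0.0 F [-1.9  3.   6.3] open 0.223 t 7.9
```

View pics/tilt2.png

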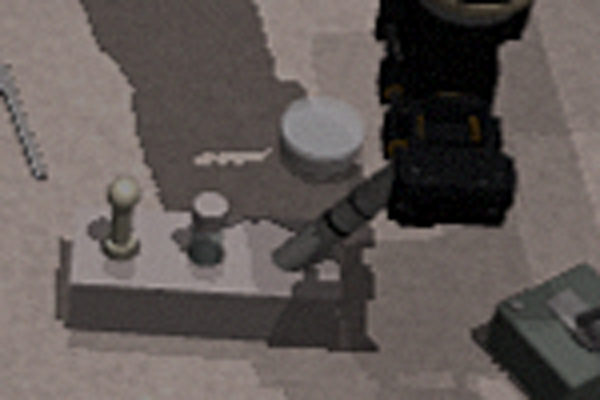

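Leaning about 45° now, with the lens at crop (285,262). Lifting straight out, then carrying it towards the plate high above the holder.

>>> carry_out(
  grip=[1,1,1,1,1],
  linear=[
    [-0.02,0,0],
    [-0.04,0,0],
    [-0.05,0,0],
    [-0.05,0,0],
    [-0.02,0.01,0.01],
  ],
  turn=[0,0,0,0,0],
)

```text
t: 8.45
eef_pos: [523.1, 135.4, 212.0]
tcp_rot: [1.843, 1.568, 0.277]
ft_force: [0.2, 0.3, -0.7]
opening: 0.224
```

>>> carry_out(
  grip=[1,1,1,1,1],
  linear=[
    [0,0,0.04],
    [0,0.002,0.06],
    [0,0.002,0.06],
    [0,0.002,0.06],
    [0,0.002,0.06],
  ],
  turn=[0,0,0,0,0],
)

```text
t: 8.95
eef_pos: [527.1, -6.5, 209.1]
tcp_rot: [-2.123, 1.57, 2.593]
ft_force: [0.3, 0.4, -1.1]
opening: 0.227
```

>>> carry_out(
  grip=[1,1,1,1,1],
  linear=[
    [0,0.002,0.06],
    [0,0,0.06],
    [0,0,0.06],
    [0,0,0.06],
    [0,0,0.04],
  ],
  turn=[0,0,0,0,0],
)

```text
t: 9.45
eef_pos: [528.5, -147.2, 209.0]
tcp_rot: [-2.142, 1.57, 2.573]
ft_force: [-0.3, 0.9, -0.9]
opening: 0.221
```

>>> carry_out(
  grip=[1,1,1,1,1],
  linear=[
    [0,0,0.03],
    [0,0,0.01],
    [0,0,0],
    [0,0,0],
    [0,0,0],
  ],
  turn=[0,0,0,0,0],
)

```text
t: 9.95
eef_pos: [528.7, -164.3, 209.6]
tcp_rot: [-2.791, 1.571, 1.926]
ft_force: [-0.3, -0.1, -1.1]
opening: 0.224
```

```bash
python3 - <<'E'
from h import *
go((528.4,-169.4,154.5))
a=cams.read_camera("scene");b=cams.read_camera("top");cv2.imwrite("pics/s1.png",a);cv2.imwrite("pics/t1.png",b)
cv2.imwrite("pics/fin1.png",np.hstack([cv2.resize(a[120:220,160:260],(400,400),interpolation=2),cv2.resize(b[170:270,260:360],(400,400),interpolation=2)]))
E
```

```text
[ 528.7 -164.3  209.6] shift after turn [ 0.1102 -0.0006  0.0102] turn 0.0 F [-0.3 -0.1 -1.1] open 0.224 t 9.95
```

View pics/fin1.png

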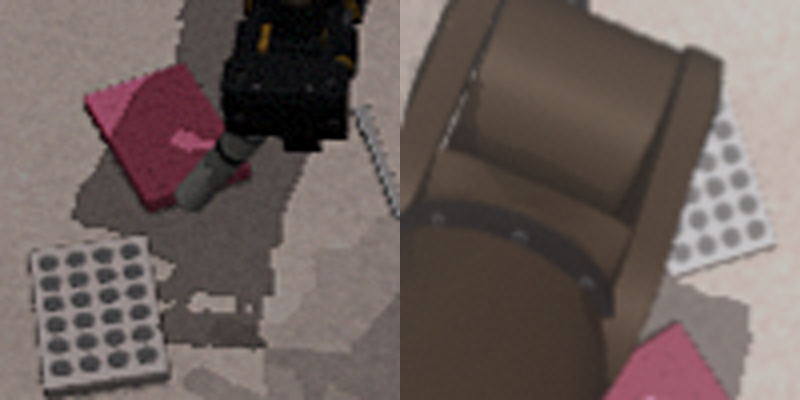

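Scene view: the lamp points down-left towards the plate, with its lens end near crop (187,195). The arm covers the top view, so I measure the lamp in the known jaw plane (x of the TCP). That gives the tilt.

```bash
python3 - <<'E'
from h import *
X=528.7
def px(u,v):
    o,d=ray("scene",(160+u/4,120+v/4));return (o+d*(X-o[0])/d[0]).round(1)
for p in[(174,193),(187,196),(196,209),(233,150)]:print(p,px(*p))
a=cv2.imread("pics/s1.png");g=cv2.cvtColor(a,cv2.COLOR_BGR2HSV)
# lamp body mask in crop
w=a[148:178,196:224]
print(g[148:178:2,200:224:2,1]);print(g[148:178:2,200:224:2,2])
E
```

```text
(174, 193) [ 528.7 -250.2  135.2]
(187, 196) [ 528.7 -241.9  133.2]
(196, 209) [ 528.7 -236.8  121.4]
(233, 150) [ 528.7 -209.7  177.8]
[[148 157 158 164 149 150 158  82   0 191  68 255]
 [154 152 143 145 149 144 151 150 149 170 128   0]
 [148 155 148 159 148 146 157 153 153   0 128   0]
 [158 144 129 132 128 151 148 141   9  23  12  17]
 [138 141 132 127 123 122 123 198  18  21  17  20]
 [144 152 152 156 151 144  30  19   7  20   6  36]
 [151 154 147 155 150  11  10  19  12 128  38  65]
 [146 143 149 165  50  17  15  17  11  23 159  96]
 [142 149 157  80   3  17  16  24  21 165 168  58]
 [150 155  79   7  11   4  17  15  56  30  35  29]
 [152 160   7   8  12  19  15  24  31  37  34  34]
 [148 164  26   8  10   7  23  37  31  36  31  34]
 [ 31  21  25  26  30  35  36  34  25  27  36  34]
 [ 30  39  35  44  39  36  36  31  34  37  38  36]
 [ 30  38  21  32  40  29  28  34  34  23  40  36]]
[[100  96  97  95  96  95  97  87   0   8  15   3]
 [ 98  94 102 102  96 101  96  97  12   3  12   0]
 [ 98  99 114  88  98  91  86 107  30   0   4   0]
 [ 97 108 154 151 149  93  98  65  59  44  21  44]
 [ 85 101 124 154 154 161 155   9  56  49  46  39]
 [103  97  97 100  91  83  51  41  39  51  41  35]
 [ 98  86  92  99 102  69  53  54  21  10  20  82]
 [101  98 103  99  76  76  68  46  46  45  64  64]
 [ 97  96  99  83  75  73  47  42  36  54  50  53]
 [ 80  99  84  74  72  62  44  33  41  60  66  79]
 [ 97  78  74  67  62  55  34  65  81  82  82  83]
 [ 57  59  58  64  52  37  56  83  75  84  82  83]
 [ 57  62  82  59  42  58  86  83  81  86  84  82]
 [ 77  84  80  86  84  86  84  82  82  83  80  85]
 [ 76  81  85  87  77  79  83  82  82  78  82  84]]
```

```bash
cat >> h.py <<'E'
def axis(a,X,Y,Z,x0=190,x1=222,y0=145,y1=180):
    g=cv2.cvtColor(cv2.GaussianBlur(a,(3,3),0),cv2.COLOR_BGR2HSV)[y0:y1,x0:x1]
    m=((g[...,1]<27)&(g[...,2]>28)&(g[...,2]<95)).astype(np.uint8)
    n,l,st,_=cv2.connectedComponentsWithStats(m);k=1+np.argmax(st[1:,4]);v,u=np.where(l==k)
    P=[]
    for p in zip(u+x0,v+y0):
        o,d=ray("scene",p);P.append((o+d*(X-o[0])/d[0])[1:])
    P=np.array(P);c=P.mean(0);w=np.linalg.svd(P-c)[2][0];w*=np.sign(w[1])
    s=(P-c)@w
    print("n",len(P),"centroid",c.round(1),"PCA deg",np.degrees(np.arctan2(*w)).round(1),"low end",(c+w*np.percentile(s,1)).round(1))
    d=np.array([Y,Z])-c;print("grip-centroid deg",np.degrees(np.arctan2(*d)).round(1),"lens by 105 back",(np.array([Y,Z])-105*d/np.linalg.norm(d)).round(1))
    return m*255
E
python3 - <<'E'
from h import *
m=axis(cv2.imread("pics/s1.png"),528.7,-164.3,214.6)
for r in m[::2]:print("".join("#" if x else "." for x in r))
E
```

```text
n 142 centroid [-225.8  155.6] PCA deg 29.4 low end [-243.7  123.8]
grip-centroid deg 46.2 lens by 105 back [-240.1  141.9]
.........................#......
................................
................................
................................
...........................#....
.........................#######
..........................######
......................####..###.
....................########....
..................#########.....
.................#########......
...............#########........
...............########.........
...............#######..........
................................
................................
................................
................................
```

The tilt is about 45° (46° by grip to body centroid, 46° by the lens edge). The lens is about at y=-241, z=137; lowering 53 mm to put it 10 cm from the plate middle.

>>> carry_out(
  grip=[1,1,1,1,1],
  linear=[
    [0.02,0,0.003],
    [0.03,0,0.003],
    [0.03,0,0],
    [0.02,0,0],
    [0.006,0,0],
  ],
  turn=[0,0,0,0,0],
)

```text
t: 10.55
eef_pos: [528.3, -167.9, 155.2]
tcp_rot: [-2.05, 1.569, 2.666]
ft_force: [0.0, 0.4, -1.1]
opening: 0.223
```

>>> carry_out(
  grip=[1,1,1,1,1],
  linear=[
    [0,0,0],
    [0,0,0],
    [0,0,0],
    [0,0,0],
    [0,0,0],
  ],
  turn=[0,0,0,0,0],
)

```text
t: 11.05
eef_pos: [528.8, -168.2, 156.9]
tcp_rot: [1.251, 1.57, -0.316]
ft_force: [-0.6, 0.2, -1.3]
opening: 0.224
```

```bash
python3 - <<'E'
from h import *
go((528.4,-167.6,156.5))
a=cams.read_camera("scene");cv2.imwrite("pics/s2.png",a)
cv2.imwrite("pics/fin2.png",cv2.resize(a[130:250,140:440],(800,320),interpolation=2))
s=env.state();e=s["eef_pos"];axis(a,e[0],e[1],e[2]+5,190,225,155,205)
E
```

```text
[ 528.8 -168.2  156.9] shift after turn [ 0.0008 -0.0008 -0.0012] turn 0.0 F [-0.6  0.2 -1.3] open 0.224 t 11.05
n 149 centroid [-231.6  103.1] PCA deg 32.6 low end [-251.2   72.5]
grip-centroid deg 47.2 lens by 105 back [-245.2   90.5]
```

View pics/fin2.png

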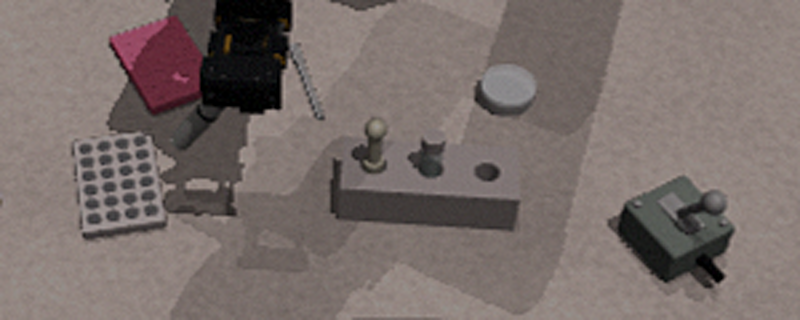

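The picture shows the lamp hanging free at (190,125), pointing at the plate at (118,182). The pestle and vial still stand, the lamp's well is empty, and the lever is over at (712,202).

```bash
python3 -c "
from cell import env
print(env.job_done())"
```

```text
the job is handed in; nothing more can be done
None
```

The bench light switch is thrown over, and the arm is holding the UV lamp still over the plate. I handed the job in at about 11 s.

**Switch:** I pushed the toggle over with the closed fingers while the lamp still stood in its holder. The ball moved about 64 mm, from (527, 240) to (581, 274) at 99 mm height. That matches a full throw of 63 mm, and the last picture shows the lever on the far side.

**Lamp:** The tool cannot tilt, so I gripped the lamp, drew it almost out of its well, and leaned it over in the grip against the well's rim. The wrist readings I took then were at most about 7 N. I then lifted it clear and carried it over the holder to the plate.

**Last checks:**
- **Lens:** It is at about (529, -243, 87) mm, roughly 10 cm from the plate middle at (528, -314, 14.5).
- **Tilt:** It reads about 45–47° from the grip to the body and 46° from the lens edge. A rough axis fit to the visible body read only 29–33°; I discounted it because shading distorts that outline.
- **Contact:** The wrist force is about 1.5 N, roughly the lamp's weight. The last picture shows the lamp clear of the plate and holder, the plate where it was, and the pestle and vial still in their wells.

**Not confirmed:** the arm covered the top view at the end, so the lens position and tilt rest on one camera plus the measured tool position. Estimates of the lens position differ by about 5–10 mm.

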